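Clear the backing bar from a welded tank and put its hatch cover on

TASK

The seam is welded, so the copper backing bar inside the low steel tank has to come out through the hatch: raise its end over the hatch collar, draw it out endwise from under the deck, and lay it down flat, not dropped, on a clear part of the bench. Then set the red hatch cover gently on the collar so that it sits fully down and level all round, and leave everything else where it is.

Things in the scene. Friction and masses are not known exactly. Their poses are not given: they have to be found in the camera images.
- tank: Low tank of grey 3 mm steel sheet, fixed. 200 (its x) by 358 mm (its y), on feet 12 mm high reaching 20 mm past its long sides. Origin: centre of its underside at bench level, z up. Inner floor at z = 15 mm; deck 55 to 58 mm; inside 194 by 352 mm. One open hatch with a collar near the -y end; the +y half of the deck is closed, with a weld seam and a filler boss 20 mm high.
- hatch (a point): Centre of the hatch at the level of its collar's top edge (tank x = 0, y = -71, z = 69 mm); axes as the tank's. Opening 140 (x) by 170 mm (y). The collar, on which the cover sits, is 4 mm thick (148 by 178 mm outside) and stands 11 mm above the deck; its top is 54 mm above the inner floor.
- bar: Flat copper bar, 25 (its x) by 260 (its y) by 8 mm thick, 0.46 kg. Origin: centre of its underside, z up. Starts flat on the tank's inner floor, about along the tank's y: its -y end is in view, 14 to 34 mm inside the hatch's -y edge; its +y end lies 104 to 124 mm beyond the hatch's +y edge, under the closed deck, so it cannot be lifted out flat.
- bar_end (a point): Middle of the bar's -y end face, the end that lies in the hatch: bar x = 0, y = -130, z = 4 mm.
- bar_tail (a point): Middle of the bar's +y end face, the end under the closed deck: bar x = 0, y = 130, z = 4 mm.
- cover: Red steel hatch cover, 162 (its x) by 192 mm (its y), 0.6 kg, right way up on the bench. Origin: centre of its lower edge, z up. Skirt 8 mm deep all round, 156 by 186 mm inside: 4 mm play per side on the collar. Top sheet z = 8 to 11 mm. Square-bar handle over its centre: grip along its y, 102 mm long, 12 wide, z = 41 to 53 mm, free below. Fits either way round.
- cover_seat (a point): Centre of the underside of the cover's top sheet, 8 mm above the cover's origin; it coincides with hatch when the cover is seated.
- bracket: Bystander: L-shaped weldment of two aluminium tubes 22 mm thick with three round bosses, 184 mm (its x) by 134 mm (its y) overall, 36 mm high; origin at bench level in the middle of that rectangle. Loose.
- can: Bystander: blue aerosol can with a yellow band and white cap, 65 mm diameter, 193 mm tall, origin at the centre of its foot. Loose.
- jar: Bystander: orange jar with a dark lid, 64 mm diameter, 95 mm tall, origin at the centre of its foot. Loose.
- square: Bystander: red triangular welding magnet, legs 75 mm, 14 mm thick, lying flat on the closed part of the tank's deck; origin on its underside. Loose.
- tape: Bystander: yellow tape measure standing upright, 66 by 34 by 64 mm, origin under its centre. Loose.
- hammer: Bystander: chipping hammer lying on the bench, 225 mm long along its x, head 165 mm wide at its +x end, origin on the bench under its shaft. Loose.

How it is judged:
On the way, in this order (a step that is already met when the one before it is completed fails the run):
1. the bar's hatch end is out over the collar while its tail is still inside, below the deck (y of bar_end in the frame of hatch below -0.092 m and z of bar_end in the frame of hatch above 0 m and z of bar_tail in the frame of hatch below -0.011 m), for 0.05 s.
2. the bar is out of the tank and lies flat on the bench, let go (height (world z) of bar between -0.004 and 0.006 m and angle between bar's own z axis and vertical below 0.05 rad and linear speed of bar below 0.02 m/s and contact force between bar and the fingers below 0.2 N), for 0.2 s.
3. the cover sits fully down and level on the hatch collar, let go (z of cover_seat in the frame of hatch between -0.004 and 0.003 m and horizontal distance between cover_seat and hatch below 0.01 m and angle between cover's own z axis and vertical below 0.03 rad and angle between the y axis of cover and the y axis of tank, either way round below 0.1 rad and linear speed of cover below 0.02 m/s and contact force between cover and the fingers below 0.2 N), for 0.2 s.
At the end, for the whole second after the job is handed in: Bar flat and still on the bench (underside within 6 mm of it, tilt under 0.05 rad), let go. Cover on the hatch collar: sheet within 3 mm of the collar edge, centred within 10 mm, level within 0.03 rad, square to the tank within 0.1 rad, still, let go (all of step 2 and all of step 3); the robot touches nothing.
It fails at once if a bystander (bracket, can, jar, magnet, tape measure, hammer) is moved more than 25 mm from its place (distance of any of bracket, can, jar, square, tape, hammer from where it was at the start of the episode above 0.025 m).
It fails at once if the can, the jar or the tape measure is knocked over (angle between any of can, jar, tape's own z axis and vertical above 0.5 rad).
It fails at once if the bar or the cover is dropped or knocked about (moves at over 0.5 m/s out of the fingers) ((linear speed of bar above 0.5 m/s and contact force between bar and the fingers below 0.5 N) or (linear speed of cover above 0.5 m/s and contact force between cover and the fingers below 0.5 N)).
It also fails if it takes over 62 s, if anything falls off the work surface, if the arm or the gripper's body presses on something with over 40 N, if the wrist force passes 120 N, or if a joint passes its speed limit or range.

ROBOT

A 7-joint arm with a two-finger parallel gripper is mounted at the origin on the work surface. World frame = base frame: x ahead of the robot, y to its left, z up, the work surface at z = 0. Lengths are in m, angles in rad, forces in N, time in s.
With the tool pointing down it reaches from about 0.425 to 0.875 m from the base axis. Payload 4.7 kg.
Tool frame: the origin (TCP) lies between the finger pads; the fingertips stand 11 mm ahead of it and the grasp point (between the pads) lies 8 mm behind it; z points along the fingers, y is the line along which they close (so a half turn about z gives the same grasp; the last joint's range is limited). The gripper opens to 85 mm and grips with 20 to 120 N. Pads are 22 mm wide; open, the fingers measure 114 mm over their backs; the gripper's body (76 mm by 85 mm) begins 54 mm behind the grasp point. The pads swing forward as they close: fully open they stand 13 mm farther back than shut.
Start: joints at [1.133, 0.321, -0.07, 1.45, 0.023, 1.371, -0.057], TCP at [0.284, -0.585, 0.242] pointing down, gripper open.
Joint ranges: [-2.86, 2.86], [-0.3, 2.09], [-1.38, 1.24], [0.06, 2.45], [-1.56, 4.7], [0.09, 2.05], [-2.69, 2.69]. Speed limits (rad/s): [2.57, 2.57, 3.14, 3.14, 3.14, 3.14, 3.14].

INTERFACE

Orientations are given as [roll, pitch, yaw] about the fixed x, y, z axes, in that order (R = Rz(yaw) Ry(pitch) Rx(roll)).
In Python, from plant import manip, imaging, sensors gives the robot as it stands (manip), with the cameras (imaging) and the readings (sensors).
- The arm moves only by the shell command python3 nudge.py [OPENING] [FORCE], which reads ROWS from standard input. ROWS is a JSON list of rows, 1 to 12 of them, each an object with the fields pos (a list: dx, dy, dz in mm), r (a list: a rotation vector rx, ry, rz in units of 0.05 rad); a field left out counts as zero; each row is the pose to reach, as a shift and turn from the pose commanded when the command began, along the tool's axes at that moment; what a row does not reach only later rows make up. A row lasts 1/12 s, in which the tool goes at most 0.0417 m and 0.125 rad, less where a joint would pass 70% of its speed; a pose out of reach is approached as far as the arm can. OPENING is the finger opening in m, set as the command begins (- or left out keeps the last). The fingers move at their own pace and stop on an object; FORCE is the grip in N (left out, the last holds). Time passes only in rows, so rows that do not move let the fingers close. It prints the time, the measured TCP pose, the force, the opening and the grip force at its end. Input that does not fit is refused with a message, and nothing moves.
- sensors.read_state(): the state, without advancing time (a new reading comes with each control period).
- imaging.snapshot(name): name is "scene" or "top" or "wrist"; returns a dict with "color" (480x640x3 uint8, red, green, blue), "fx", "fy", "cx", "cy" (pixels), "R" (3x3) and "t" (3): a world point X has camera coordinates R X + t. Camera axes: x right, y down, z forward; pixel columns grow to the right and rows downward; lengths in m; the calibration is good to about 2 mm. A picture is of the moment at which its call begins. There is no depth.
- manip.finish_job(): hands the job in; it is judged then, once.
The state is a dict: "time_s": time; "qpos": joint angles; "dq": joint speeds; "effort": joint torques, N m; "ee_pos": TCP position; "tool_rot": TCP orientation; "ft_force": force on the tool from outside, world axes, zero at the start; "ft_torque": the same for the moment, N m; "width": finger opening in m; "finger_force": force on a finger pad.
Only numpy, scipy, OpenCV 4.12 (cv2) and the standard library are available. Lean on these libraries where they do the work, as an engineer would, in place of code of your own. Each camera call takes 0.05 s, during which the arm holds its last target. There are 200 camera calls.

## Working session

There is one attempt and no reset: what is moved stays moved. The work goes in short steps, Python scripts to look and compute and a shell command to move; the robot and the scene stay as the last step left them, time stands still between calls to the robot, and variables do not carry over. Pictures are saved under pics/ and viewed, at most 10 in all, crops included, and the job is handed in when it is done.

```bash
ls; mkdir -p pics
python3 - <<'E'
from plant import manip, imaging, sensors
import cv2,pickle
s=sensors.read_state(); print(s)
for n in("scene","top"):
    d=imaging.snapshot(n); cv2.imwrite(f"pics/{n}0.png",d["color"][:,:,::-1]); pickle.dump(d,open(f"pics/{n}0.pkl","wb")); print(n,d["fx"],d["cx"],d["cy"],d["R"],d["t"])
E
```

```text
nudge.py
pics
plant.py
{'time_s': 0.0, 'qpos': array([ 1.13310609,  0.32178402, -0.07010099,  1.45170255,  0.02263999,
        1.37080408, -0.05692084]), 'dq': array([-6.48906166e-04, -1.91930039e-03,  1.14987402e-03, -1.02049101e-03,
       -2.84567435e-04, -6.09466339e-05, -5.77146278e-04]), 'effort': array([-1.85706836e-04, -4.93580818e+01, -3.81988166e-01, -3.14334476e+01,
        1.32301016e-02,  1.12898447e-02,  1.22317143e-06]), 'ee_pos': array([ 0.28349604, -0.58432853,  0.24123511]), 'tool_rot': array([-3.13968654e+00,  1.34912597e-04,  4.51824110e-01]), 'ft_force': array([-0.12542884, -0.16500479,  0.33879297]), 'ft_torque': array([-0.02954325,  0.03696911, -0.01627932]), 'finger_force': 0.0, 'width': 0.085427919442689}
scene 622.5176253543789 319.8169708356959 231.96216408960143 [[-0.52868903  0.84879347  0.00612808]
 [ 0.69759056  0.43859957 -0.5665667 ]
 [-0.48358589 -0.29526271 -0.8239931 ]] [ 0.24478962 -0.33677265  1.75269175]
top 526.454786381483 318.82612294042184 239.27644005411028 [[ 0.00474999 -0.99998717 -0.00175825]
 [-0.99443793 -0.00453862 -0.10522648]
 [ 0.10521715  0.0022483  -0.99444673]] [0.0428361  0.5484516  1.48388272]
```

View pics/top0.png

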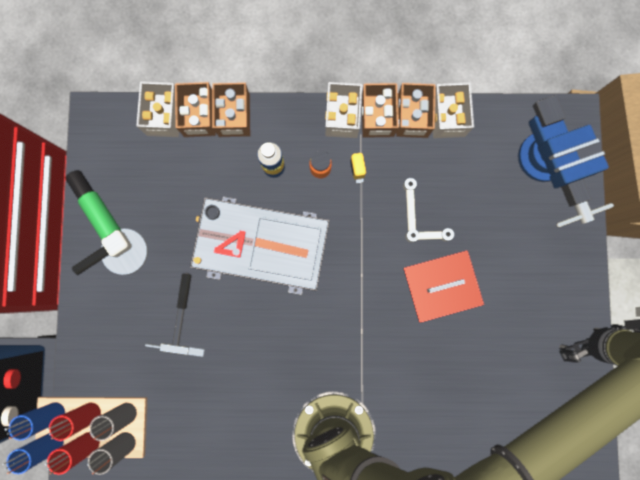

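View pics/scene0.png

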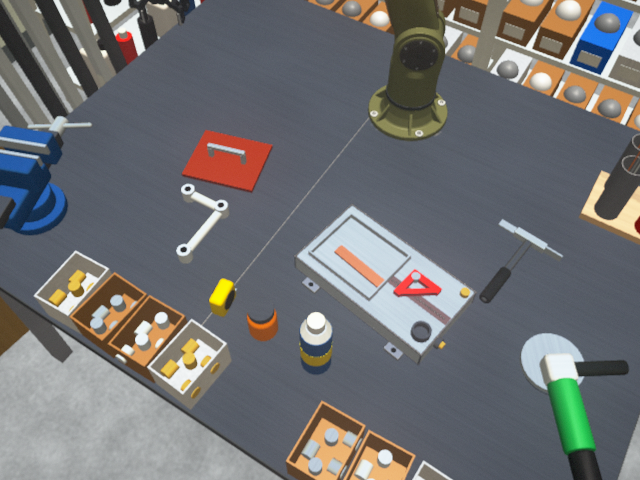

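The top view shows the tank (centre ~(260,243), hatch on the right), the bar end visible near (307,253), and the cover at (444,286) with its grey handle. The bracket is at (430,212), the can, jar and tape run along row ~160, and the hammer is at (180,320). The scene view agrees. Now I'll measure.

```bash
cat > h.py <<'E'
import numpy as np,cv2,pickle
from scipy.spatial.transform import Rotation as Ro
def ray(d,uv,z):
    uv=np.atleast_2d(uv).astype(float); c=np.c_[(uv[:,0]-d["cx"])/d["fx"],(uv[:,1]-d["cy"])/d["fy"],np.ones(len(uv))]
    D=c@d["R"]; C=-d["R"].T@d["t"]; return C+D*((z-C[2])/D[:,2])[:,None]
def proj(d,X):
    c=np.atleast_2d(X)@d["R"].T+d["t"]; return c[:,:2]/c[:,2:]*[d["fx"],d["fy"]]+[d["cx"],d["cy"]]
def blobs(d,lo,hi,n=3):
    m=cv2.inRange(cv2.cvtColor(d["color"],cv2.COLOR_RGB2HSV),lo,hi)
    c=cv2.findContours(m,cv2.RETR_EXTERNAL,cv2.CHAIN_APPROX_NONE)[0]
    return sorted(c,key=cv2.contourArea)[::-1][:n]
def rect(d,c,z):   # min-area rectangle in the world plane
    P=ray(d,c[:,0],z)[:,:2]; (x,y),(w,h),a=cv2.minAreaRect((P*1000).astype(np.float32)); 
    return np.round([x,y,w,h,a],1)
E
python3 - <<'E'
from h import *
for n in("top","scene"):
    d=pickle.load(open(f"pics/{n}0.pkl","rb")); print(n)
    for c in blobs(d,(0,150,100),(8,255,255)) : print("red",cv2.contourArea(c),c.mean((0,1)),rect(d,c,.011))
    for c in blobs(d,(8,120,120),(14,255,255),5): print("org",cv2.contourArea(c),c.mean((0,1)),rect(d,c,.023))
    for c in blobs(d,(0,0,130),(180,60,255),5): print("grey",cv2.contourArea(c),c.mean((0,1)),rect(d,c,.058), rect(d,c,.053))
d=pickle.load(open("pics/top0.pkl","rb"))
im=cv2.resize(d["color"][190:300,185:335],None,fx=5,fy=5,interpolation=cv2.INTER_CUBIC)
cv2.imwrite("pics/tank.png",im[:,:,::-1])
h=cv2.cvtColor(d["color"],cv2.COLOR_RGB2HSV)
print([h[b,a] for a,b in((282,248),(300,253),(225,238),(460,280))])
E
```

```text
top
red 817.5 [ 67.21311475 455.23497268] [-50.8 732.7  64.1 149.3  37.6]
red 741.5 [ 69.42162162 422.20540541] [ 34.4 728.1  61.2 145.6  26.6]
red 668.0 [  8.73097826 216.5       ] [617.9 950.7 534.9  18.1   0. ]
org 196.0 [281.53846154 247.44230769] [525.1 153.5 145.   14.9  77. ]
org 122.0 [200.76344086 117.69354839] [934.6 412.5 113.5 112.1   3. ]
org 114.5 [319.88135593 169.91525424] [7.527e+02 4.290e+01 4.180e+01 5.860e+01 2.000e-01]
org 74.0 [394.48684211 112.51973684] [ 937.8 -177.9   51.6  140.5   70.9]
org 45.5 [425.97087379 122.50485437] [ 892.7 -267.6   44.3   85.9   40.1]
grey 63489.0 [304.98152296  60.36170213] [1.0314e+03 4.6900e+01 4.5220e+02 1.8918e+03 2.0000e-01] [1.0336e+03 4.7000e+01 4.5370e+02 1.8982e+03 2.0000e-01]
grey 9267.0 [259.49526066 244.62796209] [530.  213.5 363.5 236.4  79.9] [530.5 214.1 364.7 237.2  79.9]
grey 2568.0 [623.27777778 279.63247863] [ 433.9 -802.8   92.7  247.4   86.6] [ 434.  -805.6   93.   248.3   86.6]
grey 1614.5 [122.77304965 250.85106383] [509.1 593.5 132.7 126.5   6.3] [509.5 595.4 133.2 126.9   6.3]
grey 1345.0 [ 28.08860759 323.6
[... 662 characters left out ...]
grey 24286.5 [112.23809524 426.59591837] [1149.1  -49.9  621.1  273.1   89.9] [1148.9  -52.   623.7  274.2   89.9]
grey 12166.0 [385.60103627 275.99222798] [530.2 207.8 358.7 200.1  79.8] [527.3 206.7 360.2 201.   79.8]
grey 3044.0 [191.59345794 351.92056075] [898.2 -35.3 106.3 171.   86.2] [896.9 -37.3 106.8 171.7  86.2]
grey 2525.0 [568.32722513  53.88874346] [-462.2  283.3  463.4  415.7   15.7] [-469.2  282.5  465.3  417.5   15.7]
grey 2459.0 [ 71.3452381  283.58928571] [ 914.8 -361.   137.2  105.7    2.8] [ 913.5 -364.5  137.8  106.2    2.8]
[array([ 10, 123, 234], dtype=uint8), array([ 10, 124, 233], dtype=uint8), array([  2,  42, 190], dtype=uint8), array([178,  16, 193], dtype=uint8)]
```

View pics/tank.png

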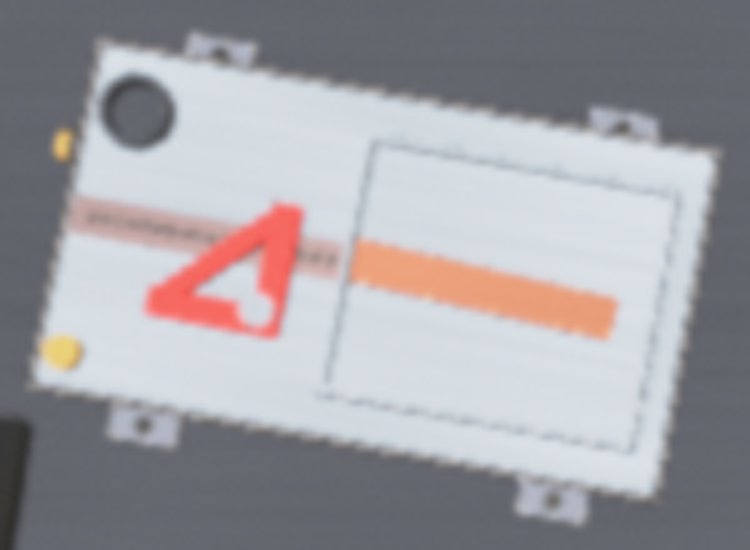

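Run:
```python
from h import *
d=pickle.load(open("pics/top0.pkl","rb")); o=lambda p:np.array(p)/5.+[185,190]-0.4
def quad(p,z):
    P=ray(d,o(p),z)[:,:2]*1000; print(np.round(P,1).tolist(),"c",P.mean(0).round(1)); return P
T=quad([(100,40),(720,150),(660,498),(32,385)],.058); v=T[0]+T[3]-T[1]-T[2]; print("tank ang",np.degrees(np.arctan2(v[1],v[0])),np.linalg.norm(v)/2)
H=quad([(375,142),(680,193),(633,450),(325,393)],.069)
B=quad([(352,240),(617,297),(605,338),(348,283)],.023); v=B[0]+B[3]-B[1]-B[2]; print("bar ang",np.degrees(np.arctan2(v[1],v[0])),"end",(B[1]+B[2])/2)
r=d["color"].astype(int); m=((r[...,0]>140)&(r[...,1]<110)&(r[...,2]<110)).astype(np.uint8); m[:,:380]=0
c=max(cv2.findContours(m,0,cv2.CHAIN_APPROX_NONE)[0],key=cv2.contourArea); print("cover",rect(d,c,.011))
# handle: grey inside the cover
s=cv2.minAreaRect(c); mm=np.zeros(m.shape,np.uint8); cv2.fillPoly(mm,[cv2.boxPoints((s[0],(s[1][0]-6,s[1][1]-6),s[2])).astype(int)],1)
g=(mm&(m==0)).astype(np.uint8); c=max(cv2.findContours(g,0,cv2.CHAIN_APPROX_NONE)[0],key=cv2.contourArea); print("handle",rect(d,c,.053))
s=pickle.load(open("pics/scene0.pkl","rb"))
c=blobs(s,(8,120,120),(14,255,255),5)[1]; 
P=ray(s,cv2.boxPoints(cv2.minAreaRect(c)),.023)[:,:2]*1000;print("scene bar",P.round(1).tolist())
```

```text
[[662.8, 370.6], [601.3, 17.9], [405.1, 50.9], [466.5, 403.4]] c [533.9 210.7]
tank ang 80.10742693068961 357.93368815049377
[[603.4, 212.0], [575.3, 40.5], [431.4, 65.9], [462.2, 237.5]] c [518.1 139. ]
[[552.9, 229.7], [520.6, 76.4], [496.9, 83.2], [528.0, 231.5]] c [524.6 155.2]
bar ang 78.12825070766911 end [508.73523331  79.81195445]
cover [ 362.7 -420.1    3.4   16.9   30.6]
handle [ 364.3 -405.4   15.9    3.8   25.5]
scene bar [[519.1, 75.8], [495.0, 77.3], [526.0, 207.3], [549.1, 204.9]]
```

```bash
cat >> h.py <<'E'
def to(pos,yaw,tilt=None,n=1):
    """shift and rotvec in tool axes from the measured pose to a target (tool down, yaw deg); tilt=(world axis, deg)"""
    from plant import manip, imaging, sensors
    s=sensors.read_state(); R=Ro.from_euler("xyz",s["tool_rot"]); G=Ro.from_euler("xyz",[np.pi,0,np.radians(yaw)])
    if tilt: G=Ro.from_rotvec(np.radians(tilt[1])*np.array(tilt[0]))*G
    print(s["time_s"],"d",(R.inv().apply(np.array(pos)-s["ee_pos"])/n).round(4),"rv",((R.inv()*G).as_rotvec()/n).round(4))
E
python3 - <<'E'
from h import *
d=pickle.load(open("pics/top0.pkl","rb"))
hsv=cv2.cvtColor(d["color"],cv2.COLOR_RGB2HSV); h,s,v=hsv[...,0],hsv[...,1],hsv[...,2]
print(hsv[270,425],hsv[310,440])
m=(((h<9)|(h>170))&(s>90)&(v>120)).astype(np.uint8); m[:,:395]=0; m[:,490:]=0; m[:240]=0
c=max(cv2.findContours(m,0,1)[0],key=cv2.contourArea); print("cover",rect(d,c,.011))
b=cv2.boundingRect(c); g=m*0; cv2.fillPoly(g,[c],1); g=cv2.erode(g,np.ones((7,7),np.uint8))&(v>140)&(s<60)
ys,xs=np.nonzero(g); print("handle",rect(d,np.c_[xs,ys][:,None].astype(np.int32),.053))
for n,p in dict(br1=(411,184),br2=(413,236),br3=(448,234),tape=(359,165),cov_l=(405,268)).items(): print(n,ray(d,p,.03).round(3))
p=np.array([.508,.0785])+.085*np.array([np.cos(np.radians(77.8)),np.sin(np.radians(77.8))]); print(p)
to([*p,.24],77.8,n=1); to([*p,.027],77.8)
E
```

```text
[  6 138 236] [  6 140 236]
cover [ 417.2 -313.4  164.2  194.5   15.6]
handle [ 416.7 -312.    12.6  103.6   15.8]
br1 [[ 0.711 -0.221  0.03 ]]
br2 [[ 0.559 -0.225  0.03 ]]
br3 [[ 0.565 -0.326  0.03 ]]
tape [[ 0.766 -0.071  0.03 ]]
cov_l [[ 0.467 -0.201  0.03 ]]
[0.52596261 0.16158035]
0.1 d [ 0.5438 -0.5652  0.0023] rv [-1.70e-03 -7.00e-04 -9.06e-01]
0.1 d [ 0.5438 -0.5649  0.2153] rv [-1.70e-03 -7.00e-04 -9.06e-01]
```

The rows are not in the units I measure in: shifts go in mm and turns go in units of 0.05 rad. I convert before sending: -0.281 m is -281, 0.27 m is 270, -0.906 rad is -18.12.

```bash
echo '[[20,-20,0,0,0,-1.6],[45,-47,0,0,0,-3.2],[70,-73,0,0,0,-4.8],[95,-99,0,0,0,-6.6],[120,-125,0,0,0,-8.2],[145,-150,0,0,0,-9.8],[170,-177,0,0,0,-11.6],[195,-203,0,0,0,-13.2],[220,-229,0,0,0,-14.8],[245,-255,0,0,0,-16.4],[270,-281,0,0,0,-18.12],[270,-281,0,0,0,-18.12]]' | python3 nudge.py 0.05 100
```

```text
refused: ROWS must be a list of objects, one for each row. Nothing was moved.
```

Wrong form. The message asks for a list of objects, one for each row, so I'll send the same numbers that way.

```bash
echo '[{"pos":[20,-20,0],"r":[0,0,-1.6]},{"pos":[45,-47,0],"r":[0,0,-3.2]},{"pos":[70,-73,0],"r":[0,0,-4.8]},{"pos":[95,-99,0],"r":[0,0,-6.6]},{"pos":[120,-125,0],"r":[0,0,-8.2]},{"pos":[145,-150,0],"r":[0,0,-9.8]},{"pos":[170,-177,0],"r":[0,0,-11.6]},{"pos":[195,-203,0],"r":[0,0,-13.2]},{"pos":[220,-229,0],"r":[0,0,-14.8]},{"pos":[245,-255,0],"r":[0,0,-16.4]},{"pos":[270,-281,0],"r":[0,0,-18.12]},{"pos":[270,-281,0],"r":[0,0,-18.12]}]' | python3 nudge.py 0.05 100; python3 -c "
from h import *
to([.526,.1616,.24],77.8)"
```

```text
time_s: 1.1
ee_pos: [0.4065, -0.2064, 0.2424]
tool_rot: [3.141, -0.002, 1.372]
ft_force: [1.3, 0.3, -0.0]
width: 0.0497
finger_force: 0.0
1.1 d [0.3844 0.0444 0.0033] rv [ 0.0004 -0.0023  0.0139]
```

```bash
echo '[{"pos":[20,3,0]},{"pos":[55,6,0]},{"pos":[93,11,0]},{"pos":[131,15,0]},{"pos":[169,19,0]},{"pos":[207,24,0]},{"pos":[245,28,0]},{"pos":[283,33,0]},{"pos":[321,37,0]},{"pos":[355,41,0],"r":[0,0,0.28]},{"pos":[384,44,0],"r":[0,0,0.28]},{"pos":[384,44,0],"r":[0,0,0.28]}]' | python3 nudge.py
python3 - <<'E'
from h import *
from plant import manip, imaging, sensors
d=imaging.snapshot("wrist"); cv2.imwrite("pics/w1.png",d["color"][:,:,::-1]); pickle.dump(d,open("pics/w1.pkl","wb"))
c=blobs(d,(5,90,90),(16,255,255),2)
for k in c: print(cv2.contourArea(k),rect(d,k,.023),ray(d,cv2.boxPoints(cv2.minAreaRect(k)),.023).round(4).tolist())
to([.526,.1616,.027],77.8)
E
```

```text
time_s: 2.1
ee_pos: [0.5279, 0.159, 0.2421]
tool_rot: [-3.14, -0.005, 1.352]
ft_force: [0.1, 0.2, 0.5]
width: 0.0502
finger_force: 0.0
4869.5 [526.2 148.9 146.9  23.8  77.4] [[0.5308, 0.2231, 0.023], [0.5537, 0.218, 0.023], [0.5231, 0.0745, 0.023], [0.4977, 0.0801, 0.023]]
4064.5 [748.3  34.3  90.3  51.3  87.9] [[0.7259, 0.0856, 0.023], [0.7755, 0.0747, 0.023], [0.7723, -0.0118, 0.023], [0.7197, -0.0002, 0.023]]
2.15 d [ 0.005  -0.0025  0.2148] rv [-0.0019 -0.0022 -0.0079]
```

View pics/w1.png

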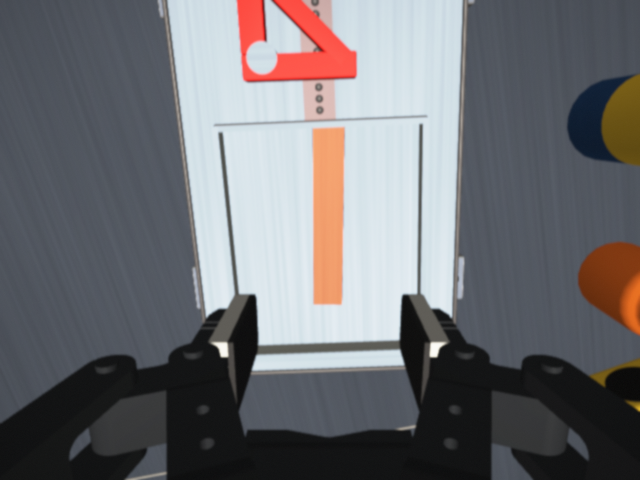

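The bar lies at (327,215), running vertically between the open fingers, and its end at (328,303) agrees with the first measurement. The tool is aligned, so I'll descend.

To row units: 0.2148 m is 214.8, 0.002 m is 2, -0.006 rad is -0.12.

```bash
echo '[{"pos":[1,0,20]},{"pos":[2,0,50]},{"pos":[2,0,80]},{"pos":[2,0,110],"r":[-0.04,-0.04,-0.12]},{"pos":[2,0,140],"r":[-0.04,-0.04,-0.12]},{"pos":[2,0,165],"r":[-0.04,-0.04,-0.12]},{"pos":[2,0,185],"r":[-0.04,-0.04,-0.12]},{"pos":[2,0,200],"r":[-0.04,-0.04,-0.12]},{"pos":[2,0,209],"r":[-0.04,-0.04,-0.12]},{"pos":[2,0,213],"r":[-0.04,-0.04,-0.12]},{"pos":[2,0,214.8],"r":[-0.04,-0.04,-0.12]},{"pos":[2,0,214.8],"r":[-0.04,-0.04,-0.12]}]' | python3 nudge.py
echo '[{},{},{},{},{},{}]' | python3 nudge.py 0 110
```

```text
time_s: 3.15
ee_pos: [0.529, 0.1534, 0.0279]
tool_rot: [3.139, 0.002, 1.349]
ft_force: [-0.5, -0.0, -0.3]
width: 0.0498
finger_force: 0.0
time_s: 3.65
ee_pos: [0.5289, 0.1541, 0.029]
tool_rot: [3.138, 0.003, 1.35]
ft_force: [-2.8, -0.9, 7.0]
width: 0.0207
finger_force: 107.8
```

```bash
echo '[{"pos":[0.5,0,-5],"r":[0,-0.5,0]},{"pos":[1,0,-9],"r":[0,-1,0]},{"pos":[1.5,0,-13.5],"r":[0,-1.5,0]},{"pos":[2.3,0,-18],"r":[0,-2,0]},{"pos":[3.5,0,-23],"r":[0,-2.6,0]},{"pos":[4.5,0,-28],"r":[0,-3.1,0]},{"pos":[5.5,0,-33],"r":[0,-3.64,0]},{"pos":[6.9,0,-38],"r":[0,-4.2,0]},{"pos":[6.9,0,-38],"r":[0,-4.2,0]}]' | python3 nudge.py
python3 - <<'E'
from h import *
from plant import manip, imaging, sensors
d=imaging.snapshot("wrist"); e=imaging.snapshot("scene"); pickle.dump(e,open("pics/s2.pkl","wb"))
a=e["color"][150:390,260:500]; cv2.imwrite("pics/c2.png",np.hstack([cv2.resize(d["color"],(480,360)),cv2.resize(a,(360,360))[:,:320]])[:,:,::-1])
E
```

```text
time_s: 4.4
ee_pos: [0.5304, 0.1626, 0.0662]
tool_rot: [3.139, 0.211, 1.351]
ft_force: [0.3, 0.1, -2.4]
width: 0.0207
finger_force: 108.2
```

View pics/c2.png

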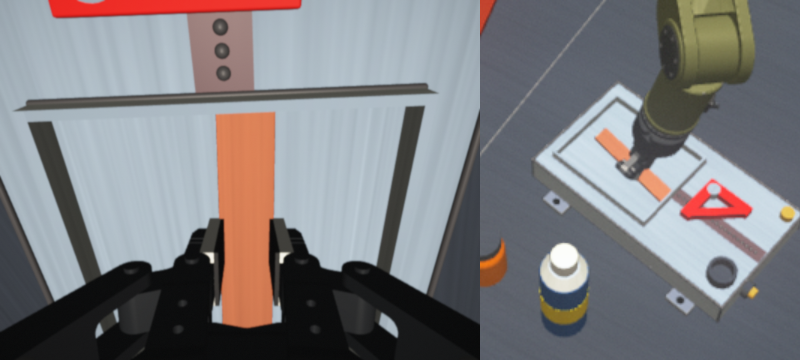

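The bar is held and tilted about 12°, with its tail still under the deck. Next I draw it out.

To row units: -0.139 m is -139, -0.13 m is -130, -0.07 rad is -1.4.

```bash
echo '[{"pos":[-7,0,-2.5],"r":[0,-0.4,0]},{"pos":[-14,0,-4.7],"r":[0,-0.8,0]},{"pos":[-25,0,-8.5],"r":[0,-1.4,0]},{"pos":[-36,0,-8],"r":[0,-1.4,0]},{"pos":[-47,0,-7.8],"r":[0,-1.4,0]},{"pos":[-59,0,-7.5],"r":[0,-1.4,0]},{"pos":[-72,0,-7],"r":[0,-1.4,0]},{"pos":[-86,0,-6.5],"r":[0,-1.4,0]},{"pos":[-100,0,-6],"r":[0,-1.4,0]},{"pos":[-115,0,-5.3],"r":[0,-1.4,0]},{"pos":[-130,0,-4.7],"r":[0,-1.4,0]},{"pos":[-139,0,-2.8],"r":[0,-1.4,0]}]' | python3 nudge.py; echo '[{},{}]' | python3 nudge.py;  python3 - <<'E'
from h import *
from plant import manip, imaging, sensors
d=imaging.snapshot("wrist"); e=imaging.snapshot("scene"); pickle.dump(e,open("pics/s3.pkl","wb"))
a=e["color"][150:390,260:500]; cv2.imwrite("pics/c3.png",np.hstack([cv2.resize(d["color"],(480,360)),cv2.resize(a,(360,360))[:,:320]])[:,:,::-1])
E
```

```text
time_s: 5.5
ee_pos: [0.4997, 0.0252, 0.0979]
tool_rot: [3.139, 0.284, 1.346]
ft_force: [0.4, -1.4, -4.5]
width: 0.0204
finger_force: 108.2
time_s: 5.67
ee_pos: [0.5001, 0.0278, 0.0975]
tool_rot: [3.139, 0.282, 1.347]
ft_force: [0.9, 0.7, -4.8]
width: 0.0205
finger_force: 108.3
```

View pics/c3.png

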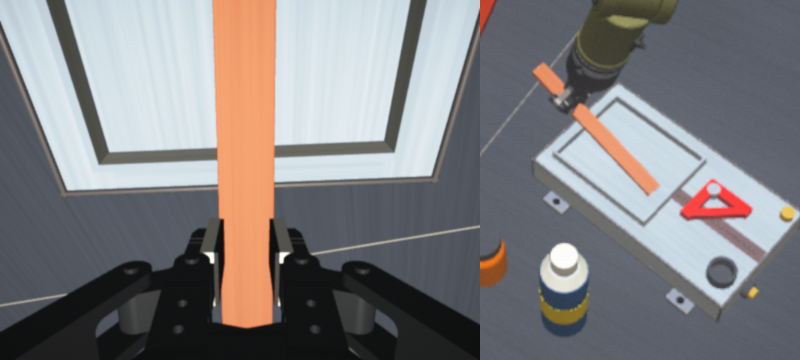

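The bar is held and its tail has come out from under the deck, inside the hatch at crop pixel (655,188). Next: lift it, then swing it over the clear bench.

```bash
echo '[{"pos":[-5,0,-7]},{"pos":[-12,0,-17]},{"pos":[-21,0,-28]},{"pos":[-31,0,-41]},{"pos":[-41,0,-55]},{"pos":[-51,0,-68]},{"pos":[-51,0,-68]}]' | python3 nudge.py; python3 -c "
from h import *
to([.485,-.095,.16],0); to([.498,-.04,.165],77.5)"
```

```text
time_s: 6.35
ee_pos: [0.4956, -0.0014, 0.1812]
tool_rot: [3.133, 0.282, 1.346]
ft_force: [0.9, 0.2, -4.0]
width: 0.0205
finger_force: 108.5
6.35 d [-0.084   0.0101  0.0465] rv [0.1974 0.232  1.3381]
6.35 d [-0.0311  0.0107  0.0259] rv [ 0.0081  0.2821 -0.005 ]
```

```bash
echo '[{"pos":[-4,1,4],"r":[0,0.8,0]},{"pos":[-10,3,8],"r":[0,1.8,0]},{"pos":[-16,5,13],"r":[0,2.8,0]},{"pos":[-22,7,18],"r":[0,3.8,0]},{"pos":[-27,9,22],"r":[0,4.8,0]},{"pos":[-31,10,26],"r":[0.16,5.64,0]},{"pos":[-31,10,26],"r":[0.16,5.64,0]}]' | python3 nudge.py; python3 -c "
from h import *
to([.485,-.095,.16],0)"
```

```text
time_s: 6.93
ee_pos: [0.4944, -0.0424, 0.1599]
tool_rot: [-3.134, 0.001, 1.344]
ft_force: [-0.6, -0.2, -5.4]
width: 0.0202
finger_force: 108.4
6.9333 d [-0.0534  0.0026 -0.    ] rv [-0.0052  0.0058  1.3437]
```

```bash
echo '[{"pos":[-4,0,0],"r":[0,0,1.2]},{"pos":[-9,0,0],"r":[0,0,3]},{"pos":[-14,0,0],"r":[0,0,5.2]},{"pos":[-19,0,0],"r":[0,0,7.4]},{"pos":[-24,1,0],"r":[0,0,9.6]},{"pos":[-29,1,0],"r":[0,0,11.8]},{"pos":[-34,1,0],"r":[0,0,14]},{"pos":[-39,2,0],"r":[0,0,16.4]},{"pos":[-44,2,0],"r":[0,0,18.8]},{"pos":[-49,2,0],"r":[0,0,21.2]},{"pos":[-53,3,0],"r":[-0.1,0.12,23.6]},{"pos":[-53,3,0],"r":[-0.1,0.12,26]}]' | python3 nudge.py; echo '[{"r":[0,0,0.6]},{"r":[0,0,0.8]},{"r":[0,0,0.8]}]' | python3 nudge.py
python3 - <<'E'
from h import *
from plant import manip, imaging, sensors
d=imaging.snapshot("scene"); pickle.dump(d,open("pics/s4.pkl","wb")); e=imaging.snapshot("top")
cv2.imwrite("pics/c4.png",np.hstack([cv2.resize(d["color"][70:330,160:420],(400,400)),cv2.resize(e["color"][140:340,280:480],(400,400))])[:,:,::-1])
to([.485,-.095,.05],0)
E
```

```text
time_s: 7.93
ee_pos: [0.4862, -0.091, 0.1604]
tool_rot: [3.142, -0.0, 0.043]
ft_force: [0.2, -0.1, -5.0]
width: 0.0205
finger_force: 108.4
time_s: 8.18
ee_pos: [0.4865, -0.0901, 0.1605]
tool_rot: [-3.141, -0.001, 0.011]
ft_force: [0.9, -0.4, -5.6]
width: 0.0205
finger_force: 108.4
8.2833 d [-0.0017  0.0046  0.1105] rv [-0.0011 -0.001   0.011 ]
```

View pics/c4.png

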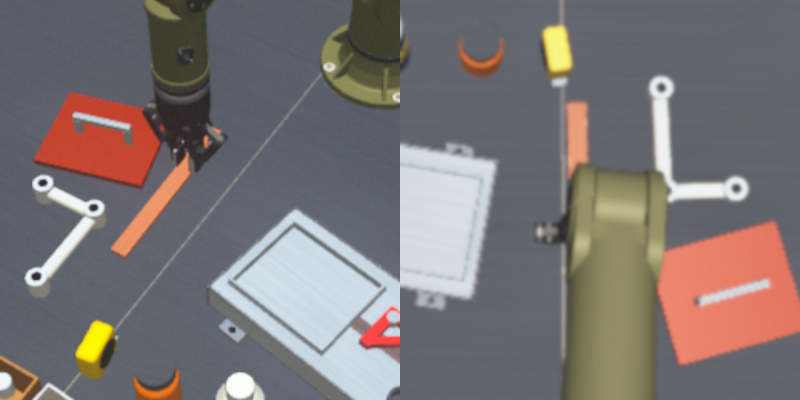

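The bar hangs level over clear bench between the tank and the bracket and cover. I'll lower it slowly, watching the force.

To row units: 0.138 m is 138, 0.136 m is 136, 0.011 rad is 0.22.

```bash
echo '[{"pos":[0,0,10]},{"pos":[0,2,27],"r":[0,0,0.1]},{"pos":[0,3,44],"r":[0,0,0.22]},{"pos":[0,4,61],"r":[0,0,0.22]},{"pos":[0,4,78],"r":[0,0,0.22]},{"pos":[0,4,94],"r":[0,0,0.22]},{"pos":[0,4,108],"r":[0,0,0.22]},{"pos":[0,4,120],"r":[0,0,0.22]},{"pos":[0,4,130],"r":[0,0,0.22]},{"pos":[0,4,136],"r":[0,0,0.22]},{"pos":[0,4,138],"r":[0,0,0.22]},{"pos":[0,4,138],"r":[0,0,0.22]}]' | python3 nudge.py; echo '[{"pos":[0,0,2]},{"pos":[0,0,4]},{"pos":[0,0,6]},{"pos":[0,0,7]},{"pos":[0,0,7]},{"pos":[0,0,7]}]' | python3 nudge.py
```

```text
time_s: 9.28
ee_pos: [0.4867, -0.095, 0.0223]
tool_rot: [-3.14, -0.001, -0.002]
ft_force: [-0.2, -0.3, -5.1]
width: 0.0203
finger_force: 108.4
time_s: 9.78
ee_pos: [0.4871, -0.0952, 0.0159]
tool_rot: [-3.141, -0.002, -0.002]
ft_force: [-0.7, 0.4, -3.9]
width: 0.0207
finger_force: 108.5
```

To row units: 0.001 m is 1.

```bash
echo '[{"pos":[0,0,1]},{"pos":[0,0,1]},{"pos":[0,0,1]}]' | python3 nudge.py; echo '[{"pos":[0,0,1]},{"pos":[0,0,1]},{"pos":[0,0,1]}]' | python3 nudge.py
```

```text
time_s: 10.03
ee_pos: [0.487, -0.0952, 0.0148]
tool_rot: [-3.14, -0.002, -0.002]
ft_force: [0.6, 0.1, -3.3]
width: 0.0207
finger_force: 108.6
time_s: 10.28
ee_pos: [0.4871, -0.0952, 0.014]
tool_rot: [-3.141, -0.002, -0.002]
ft_force: [0.3, 0.3, 1.9]
width: 0.0201
finger_force: 109.2
```

```bash
echo '[{},{},{},{}]' | python3 nudge.py 0.06; echo '[{"pos":[0,0,-4]},{"pos":[0,0,-12]},{"pos":[0,0,-25]},{"pos":[0,0,-45]},{"pos":[0,0,-70]},{"pos":[0,0,-100]},{"pos":[0,0,-130]},{"pos":[0,0,-160]},{"pos":[0,0,-160]}]' | python3 nudge.py
python3 - <<'E'
from h import *
from plant import manip, imaging, sensors
d=imaging.snapshot("scene"); pickle.dump(d,open("pics/s5.pkl","wb"))
for k in blobs(d,(5,90,90),(16,255,255),3): print(cv2.contourArea(k),rect(d,k,.008))
k=blobs(d,(0,150,100),(8,255,255))[0]; print(rect(d,k,.011))
to([.4165,-.3125,.2],105.7); to([.4165,-.3125,.055],105.7)
E
```

```text
time_s: 10.62
ee_pos: [0.4871, -0.0951, 0.0138]
tool_rot: [-3.14, -0.002, -0.002]
ft_force: [0.5, -0.7, -0.1]
width: 0.0602
finger_force: 0.0
time_s: 11.37
ee_pos: [0.4905, -0.0958, 0.1807]
tool_rot: [3.139, -0.013, -0.002]
ft_force: [1.0, 0.2, 0.1]
width: 0.0602
finger_force: 0.0
5667.0 [ 903.9 -224.5  227.6  145.9   89.5]
3745.0 [910.3 291.4 155.6 108.9   1.7]
1637.0 [886.7 399.4 108.3 102.1   2.9]
[ 415.8 -314.8  163.2  192.7   15.5]
11.4167 d [-0.0719  0.2171 -0.0224] rv [ 0.0095 -0.0052 -1.847 ]
11.4167 d [-0.0732  0.2169  0.1226] rv [ 0.0095 -0.0052 -1.847 ]
```

To row units: 0.217 m is 217, 0.203 m is 203, -1 rad is -20.

```bash
echo '[{"pos":[-2,8,-2],"r":[0,0,-1.2]},{"pos":[-7,25,-6],"r":[0,0,-3.4]},{"pos":[-13,45,-10],"r":[0,0,-5.6]},{"pos":[-20,65,-14],"r":[0,0,-8]},{"pos":[-27,85,-18],"r":[0,0,-10.4]},{"pos":[-35,105,-22],"r":[0,0,-12.8]},{"pos":[-42,125,-22],"r":[0,0,-15.2]},{"pos":[-50,145,-22],"r":[0,0,-17.6]},{"pos":[-57,165,-22],"r":[0,0,-20]},{"pos":[-64,185,-22],"r":[0,0,-22.4]},{"pos":[-68,203,-22],"r":[0,0,-24.8]},{"pos":[-72,217,-22],"r":[0,0,-27.2]}]' | python3 nudge.py; echo '[{"r":[0,0,-2.4]},{"r":[0,0,-4.8]},{"r":[0,0,-7.2]},{"r":[0,0,-9.2]},{"r":[0,0,-9.74]},{"r":[0,0,-9.74]}]' | python3 nudge.py
python3 - <<'E'
from h import *
from plant import manip, imaging, sensors
d=imaging.snapshot("wrist"); e=imaging.snapshot("top"); pickle.dump((d,e),open("pics/w6.pkl","wb"))
cv2.imwrite("pics/c6.png",np.hstack([cv2.resize(d["color"],(480,360)),cv2.resize(e["color"][130:330,290:467],(320,360))])[:,:,::-1])
to([.4165,-.3125,.04],105.7)
E
```

```text
time_s: 12.42
ee_pos: [0.4127, -0.3135, 0.1944]
tool_rot: [-3.141, -0.002, 1.362]
ft_force: [-0.8, -0.1, 0.3]
width: 0.0596
finger_force: 0.0
time_s: 12.92
ee_pos: [0.4135, -0.3117, 0.1944]
tool_rot: [3.141, -0.002, 1.845]
ft_force: [-0.8, 0.1, -0.5]
width: 0.0597
finger_force: 0.0
13.0167 d [-0.0016  0.0024  0.1547] rv [ 0.0012 -0.0017 -0.0012]
```

View pics/c6.png

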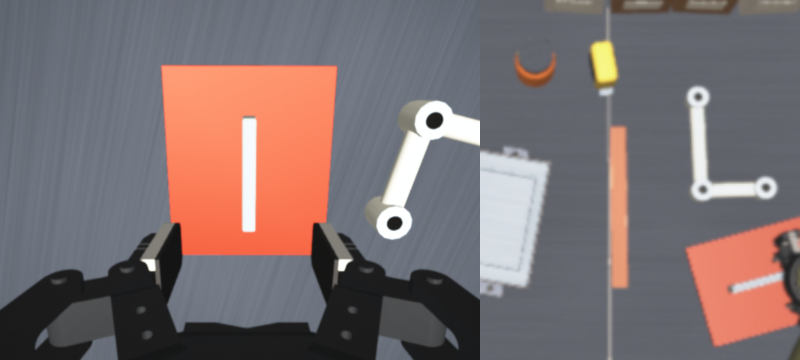

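The bar lies flat on clear bench, and the handle runs straight between the open fingers. I'll measure it precisely from the wrist view.

```bash
python3 - <<'E'
from h import *
d,e=pickle.load(open("pics/w6.pkl","rb"))
k=blobs(d,(0,110,100),(12,255,255),1)[0]; print(rect(d,k,.011))
hsv=cv2.cvtColor(d["color"],cv2.COLOR_RGB2HSV); g=np.zeros(hsv.shape[:2],np.uint8); cv2.fillPoly(g,[k],1)
g=cv2.erode(g,np.ones((9,9)))&((hsv[...,2]>200)&(hsv[...,1]<60)).astype(np.uint8); ys,xs=np.nonzero(g); print(rect(d,np.c_[xs,ys][:,None].astype(np.int32),.053))
E
echo '[{"pos":[-1,1,10]},{"pos":[-2,2,30]},{"pos":[-2,2,55]},{"pos":[-2,2,80]},{"pos":[-2,2,105]},{"pos":[-2,2,125]},{"pos":[-2,2,140]},{"pos":[-2,2,150]},{"pos":[-2,2,155]},{"pos":[-2,2,155]}]' | python3 nudge.py
```

```text
[ 418.  -316.6  160.9  190.9   15.6]
[ 417.9 -316.1   11.4  100.    15.6]
time_s: 13.85
ee_pos: [0.4161, -0.3128, 0.039]
tool_rot: [3.141, -0.003, 1.845]
ft_force: [0.2, 0.4, 1.0]
width: 0.0601
finger_force: 0.0
```

```bash
echo '[{},{},{},{},{},{},{}]' | python3 nudge.py 0 110;  echo '[{"pos":[0,0,-3]},{"pos":[0,0,-10]},{"pos":[0,0,-22]},{"pos":[0,0,-40]},{"pos":[0,0,-60]},{"pos":[0,0,-85]},{"pos":[0,0,-110]},{"pos":[0,0,-135]},{"pos":[0,0,-155]},{"pos":[0,0,-170]},{"pos":[0,0,-170]},{"pos":[0,0,-170]}]' | python3 nudge.py
python3 - <<'E'
from h import *
from plant import manip, imaging, sensors
s=sensors.read_state(); print(s["ee_pos"],s["tool_rot"])
d=imaging.snapshot("wrist"); pickle.dump(d,open("pics/w7.pkl","wb"))
z=s["ee_pos"][2]-.039+.011
k=blobs(d,(0,110,100),(12,255,255),1)[0]; print(cv2.contourArea(k),rect(d,k,z))
to([.52,.14,.21],80)
E
```

```text
time_s: 14.43
ee_pos: [0.4171, -0.3139, 0.0415]
tool_rot: [3.139, 0.001, 1.844]
ft_force: [-1.6, 1.0, 6.9]
width: 0.01
finger_force: 107.6
time_s: 15.43
ee_pos: [0.4167, -0.3136, 0.211]
tool_rot: [3.139, 0.001, 1.845]
ft_force: [-0.3, 0.5, -5.8]
width: 0.0095
finger_force: 107.6
[ 0.41666028 -0.31360713  0.21097816] [3.13893384e+00 6.07179944e-04 1.84483490e+00]
122242.5 [ 409.7 -286.1  156.9  126.7   15.7]
15.4833 d [0.4081 0.2228 0.0006] rv [ 0.0008 -0.0018  0.4485]
```

Run:
```python
from h import *
d=pickle.load(open("pics/w1.pkl","rb")); v=cv2.cvtColor(d["color"],cv2.COLOR_RGB2GRAY)
L=[];Rr=[]
for r in list(range(20,185,5)):
    b=np.nonzero(v[r]>150)[0]; b=b[(b>120)&(b<500)]; L.append((b[0]-.5,r)); Rr.append((b[-1]+.5,r))
N=[]
for c in range(290,380,5):
    b=np.nonzero(v[330:400,c]>150)[0]
    if len(b): N.append((c,330+b[-1]+.5))
print(L[:2],L[-2:],Rr[:2],Rr[-2:],N[:2],N[-2:])
def line(p):
    q=ray(d,p,.058)[:,:2]*1000; vx,vy,x,y=cv2.fitLine(q.astype(np.float32),cv2.DIST_HUBER,0,.01,.01).ravel(); return np.array([x,y]),np.array([vx,vy])*np.sign(vy if abs(vy)>abs(vx) else vx)
for n,p in(("L",L),("R",Rr),("N",N)):
    o,u=line(p); print(n,o.round(1),np.degrees(np.arctan2(u[1],u[0])).round(2), "hatch in line normal dist",np.round(np.cross(u,np.array([519.4,139.6])-o),1))
```

```text
[(np.float64(169.5), 20), (np.float64(169.5), 25)] [(np.float64(188.5), 175), (np.float64(188.5), 180)] [(np.float64(461.5), 20), (np.float64(461.5), 25)] [(np.float64(456.5), 175), (np.float64(456.5), 180)] [(290, np.float64(369.5)), (295, np.float64(369.5))] [(370, np.float64(366.5)), (375, np.float64(366.5))]
L [443.9 251.1] 79.7 hatch in line normal dist -94.2
R [634.5 218.3] 79.99 hatch in line normal dist 99.7
N [497.  37.] -10.16 hatch in line normal dist 105.0<stdin>:14: DeprecationWarning: Arrays of 2-dimensional vectors are deprecated. Use arrays of 3-dimensional vectors instead. (deprecated in NumPy 2.0)
```

The rows are not in the units I measure in: shifts go in mm and turns go in units of 0.05 rad. I convert before sending: 0.069 m is 69, 0.307 m is 307, 0.21 rad is 4.2.

```bash
echo '[{"pos":[6,3,0]},{"pos":[20,11,0],"r":[0,0,0.4]},{"pos":[40,22,0],"r":[0,0,1]},{"pos":[67,37,0],"r":[0,0,1.8]},{"pos":[97,53,0],"r":[0,0,2.6]},{"pos":[127,69,0],"r":[0,0,3.4]},{"pos":[157,86,0],"r":[0,0,4.2]},{"pos":[187,102,0],"r":[0,0,5]},{"pos":[217,118,0],"r":[0,0,5.8]},{"pos":[247,135,0],"r":[0,0,6.6]},{"pos":[277,151,0],"r":[0,0,7.4]},{"pos":[307,168,0],"r":[0,0,8]}]' | python3 nudge.py; echo '[{"pos":[30,2,0],"r":[0,0,0.2]},{"pos":[55,3,0],"r":[0,0,0.5]},{"pos":[75,4,0],"r":[0,0,0.8]},{"pos":[90,5,0],"r":[0,0,0.96]},{"pos":[90,5,0],"r":[0,0,0.96]}]' | python3 nudge.py; python3 -c "
from h import *
to([.52,.1407,.21],80); to([.52,.1407,.125],80)"
```

```text
time_s: 16.48
ee_pos: [0.4939, 0.0296, 0.2095]
tool_rot: [-3.141, -0.001, 1.443]
ft_force: [1.0, -1.1, -5.3]
width: 0.0095
finger_force: 107.6
time_s: 16.9
ee_pos: [0.5101, 0.1213, 0.2098]
tool_rot: [-3.14, -0.004, 1.403]
ft_force: [1.0, 0.4, -5.5]
width: 0.0098
finger_force: 107.7
16.9 d [ 0.0208  0.0066 -0.0001] rv [-0.0014 -0.0045  0.0067]
16.9 d [0.0204 0.0067 0.0848] rv [-0.0014 -0.0045  0.0067]
```

To row units: 0.084 m is 84, 0.08 m is 80, 0.007 rad is 0.14.

```bash
echo '[{"pos":[8,3,5],"r":[0,0,0.06]},{"pos":[16,6,15],"r":[0,-0.08,0.14]},{"pos":[20,6,30],"r":[-0.02,-0.08,0.14]},{"pos":[20,6.5,45],"r":[-0.02,-0.08,0.14]},{"pos":[20,6.5,60],"r":[-0.02,-0.08,0.14]},{"pos":[20,6.5,72],"r":[-0.02,-0.08,0.14]},{"pos":[20,6.5,80],"r":[-0.02,-0.08,0.14]},{"pos":[20,6.5,84],"r":[-0.02,-0.08,0.14]},{"pos":[20,6.5,84],"r":[-0.02,-0.08,0.14]},{"pos":[20,6.5,84],"r":[-0.02,-0.08,0.14]}]' | python3 nudge.py
python3 - <<'E'
from h import *
from plant import manip, imaging, sensors
print(sensors.read_state()["ee_pos"],sensors.read_state()["tool_rot"])
d=imaging.snapshot("scene"); e=imaging.snapshot("top"); w=imaging.snapshot("wrist"); pickle.dump((d,e,w),open("pics/p8.pkl","wb"))
z=sensors.read_state()["ee_pos"][2]-.0415+.011
k=blobs(d,(0,120,90),(12,255,255),1)[0]; print("scene cover",rect(d,k,z))
cv2.imwrite("pics/c8.png",np.hstack([cv2.resize(d["color"][190:370,280:480],(400,360)),cv2.resize(e["color"][190:300,190:340],(400,293)) if 0 else cv2.resize(e["color"][180:315,190:340],(400,360))])[:,:,::-1])
E
```

```text
time_s: 17.73
ee_pos: [0.5216, 0.1348, 0.1273]
tool_rot: [3.139, 0.002, 1.39]
ft_force: [0.1, -0.4, -5.4]
width: 0.0095
finger_force: 107.6
[0.52164246 0.13476448 0.1272635 ] [3.13899016e+00 2.29569725e-03 1.38955970e+00]
scene cover [521.3 132.  192.7 165.4  79.5]
```

View pics/c8.png

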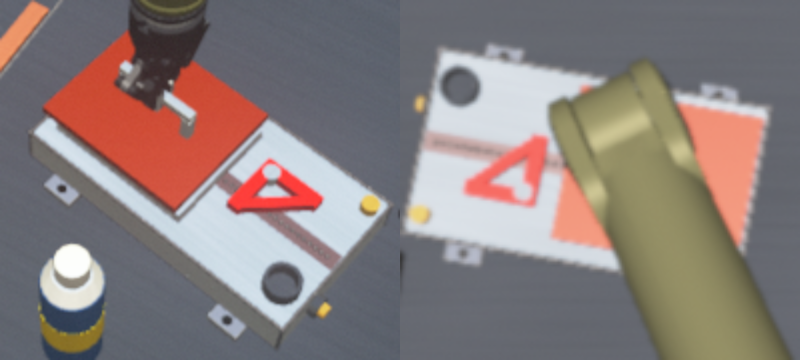

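```bash
python3 - <<'E'
from h import *
d,e,w=pickle.load(open("pics/p8.pkl","rb")); z=.1273-.0415+.011
hsv=cv2.cvtColor(e["color"],cv2.COLOR_RGB2HSV); m=cv2.inRange(hsv,(0,100,150),(12,255,255)); m[:, :240]=0; m[:180]=0; m[300:]=0; m[:,345:]=0
m[(np.indices(m.shape)[1]<246)]=0
n,l,s,_=cv2.connectedComponentsWithStats(m); print(s[1:])
big=np.isin(l,[i for i in range(1,n) if s[i,4]>150]); ys,xs=np.nonzero(big); print("top cover",rect(e,np.c_[xs,ys][:,None].astype(np.int32),z))
# tank deck edges in the scene view, now, for a check
g=cv2.cvtColor(d["color"],cv2.COLOR_RGB2HSV); mm=((g[...,2]>130)&(g[...,1]<60)|(g[...,0]<13)&(g[...,1]>120)&(g[...,2]>90)).astype(np.uint8)
p0=pickle.load(open("pics/top0.pkl","rb")); hh=cv2.cvtColor(p0["color"],cv2.COLOR_RGB2HSV)
c=[k for k in blobs(p0,(0,0,150),(180,60,255),6) if 200<k.mean((0,1))[0]<300 and 200<k.mean((0,1))[1]<280][0]
q=np.zeros(hh.shape[:2],np.uint8); cv2.fillPoly(q,[c],1); q=cv2.morphologyEx(q,cv2.MORPH_OPEN,np.ones((31,31))); k=max(cv2.findContours(q,0,1)[0],key=cv2.contourArea); print("top tank",rect(p0,k,.058))
E
python3 -c "
from h import *
to([.519,.1407,.1273],80)"
```

```text
[[259 213   3   2   4]
 [294 219  32  53 845]
 [248 243  21  30 320]]
top cover [521.2 134.  189.2 157.1  80. ]
top tank [534.6 211.6 355.3 206.9  81.5]
17.8833 d [ 0.0051 -0.0041  0.0005] rv [ 0.0039  0.0021 -0.0066]
```

Both views show the cover about 2 mm too far in +x and 6 mm short in y. I'll correct, then approach.

To row units: -0.0039 m is -3.9, 0.012 m is 12, -0.0066 rad is -0.132.

```bash
echo '[{"pos":[3,-2,0]},{"pos":[5.3,-3.9,0],"r":[0.06,0.04,-0.132]},{"pos":[5.3,-3.9,4],"r":[0.06,0.04,-0.132]},{"pos":[5.3,-3.9,8],"r":[0.06,0.04,-0.132]},{"pos":[5.3,-3.9,11],"r":[0.06,0.04,-0.132]},{"pos":[5.3,-3.9,12],"r":[0.06,0.04,-0.132]},{"pos":[5.3,-3.9,12],"r":[0.06,0.04,-0.132]},{"pos":[5.3,-3.9,12],"r":[0.06,0.04,-0.132]}]' | python3 nudge.py
python3 - <<'E'
from h import *
from plant import manip, imaging, sensors
d=imaging.snapshot("scene"); e=imaging.snapshot("top"); z=sensors.read_state()["ee_pos"][2]-.0415+.011
k=blobs(d,(0,120,90),(12,255,255),1)[0]; print("scene cover",rect(d,k,z))
to([.5192,.1408,.1025],80)
E
```

```text
time_s: 18.55
ee_pos: [0.5185, 0.1405, 0.1148]
tool_rot: [-3.14, 0.001, 1.396]
ft_force: [-0.1, 0.0, -4.7]
width: 0.01
finger_force: 107.6
scene cover [517.8 138.4 194.  165.6  80.1]
18.65 d [0.0002 0.0005 0.0125] rv [-0.0005  0.0004 -0.    ]
```

Both cameras now agree, so I'll lower gently and watch the force.

To row units: 0.0085 m is 8.5, 0.007 m is 7.

```bash
echo '[{"pos":[0,0.5,1]},{"pos":[0,0.5,3]},{"pos":[0,0.5,5]},{"pos":[0,0.5,7]},{"pos":[0,0.5,8.5]},{"pos":[0,0.5,8.5]},{"pos":[0,0.5,8.5]}]' | python3 nudge.py; echo '[{"pos":[0,0,1.5]},{"pos":[0,0,3]},{"pos":[0,0,3]},{"pos":[0,0,3]}]' | python3 nudge.py
```

```text
time_s: 19.23
ee_pos: [0.5189, 0.1405, 0.1063]
tool_rot: [-3.141, 0.001, 1.396]
ft_force: [-0.2, -0.4, -4.3]
width: 0.0095
finger_force: 107.6
time_s: 19.57
ee_pos: [0.519, 0.1405, 0.1033]
tool_rot: [-3.141, 0.001, 1.396]
ft_force: [-0.3, 0.1, -5.6]
width: 0.0095
finger_force: 107.6
```

Past the skirt engagement height with no contact, so the skirt is over the collar.

```bash
for i in 1 2; do echo '[{"pos":[0,0,0.5]},{"pos":[0,0,1]},{"pos":[0,0,1]},{"pos":[0,0,1]}]' | python3 nudge.py | grep -E 'ee_pos|ft_f'; done
```

```text
ee_pos: [0.5191, 0.1406, 0.1025]
ft_force: [0.2, -0.0, -4.5]
ee_pos: [0.5191, 0.1406, 0.1025]
ft_force: [-4.7, -1.4, 5.6]
```

Contact came exactly at the seated height. Now release and withdraw.

```bash
echo '[{},{},{},{},{}]' | python3 nudge.py 0.06; echo '[{"pos":[0,0,-5]},{"pos":[0,0,-15]},{"pos":[0,0,-30]},{"pos":[0,0,-50]},{"pos":[0,0,-80]},{"pos":[0,0,-110]},{"pos":[-30,0,-130]},{"pos":[-60,0,-140]},{"pos":[-100,0,-140]},{"pos":[-130,0,-140]},{"pos":[-160,0,-140]},{"pos":[-160,0,-140]}]' | python3 nudge.py;echo '[{},{}]' | python3 nudge.py
python3 - <<'E'
from h import *
from plant import manip, imaging, sensors
d=imaging.snapshot("scene"); e=imaging.snapshot("top")
k=blobs(d,(0,120,90),(12,255,255),1)[0]; print("scene cover",rect(d,k,.072))
cv2.imwrite("pics/c9.png",np.hstack([cv2.resize(d["color"][90:390,160:480],(427,400)),cv2.resize(e["color"][140:340,190:376],(372,400))])[:,:,::-1])
E
```

```text
time_s: 20.65
ee_pos: [0.5193, 0.1406, 0.1015]
tool_rot: [-3.141, 0.0, 1.396]
ft_force: [0.2, -0.2, -1.1]
width: 0.0605
finger_force: 0.0
time_s: 21.65
ee_pos: [0.4906, -0.0243, 0.2425]
tool_rot: [3.141, 0.004, 1.387]
ft_force: [0.5, 0.0, 0.0]
width: 0.06
finger_force: 0.0
time_s: 21.82
ee_pos: [0.4917, -0.0162, 0.2423]
tool_rot: [3.141, -0.0, 1.397]
ft_force: [-0.3, 1.2, -0.1]
width: 0.0603
finger_force: 0.0
scene cover [518.9 139.  192.7 163.1  80. ]
```

View pics/c9.png

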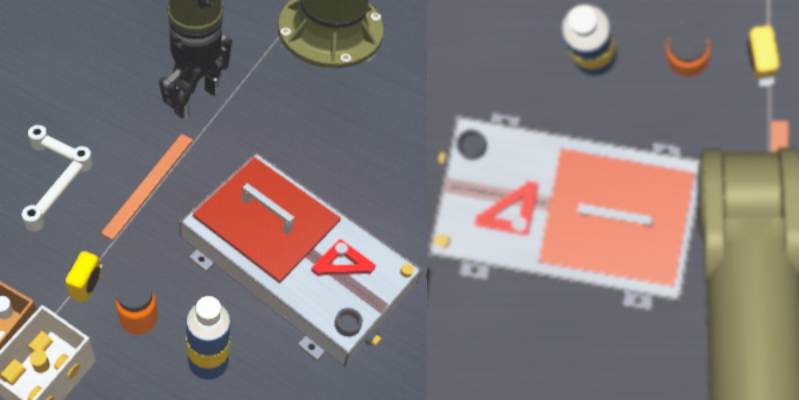

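The cover sits flat and centred on the hatch (measured size and pose match the seated height). The bar lies flat on the bench, the bystanders are untouched and the arm is clear.

```bash
python3 -c "
from plant import manip, imaging, sensors
print(manip.finish_job())"
```

```text
the job is handed in; nothing more can be done
None
```

The job is handed in at about 22 s of the 62 s allowed: the bar lies flat on clear bench, the cover is seated on the hatch collar, and nothing else looked moved in the last pictures; the hand-in gave no verdict.

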